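Hold the battery link switch on with its key

TASK

Take the battery key (the flat T-handled plug, not a screwdriver) out of the bench rack, put it into the keyhole of the battery link switch on the grey box, push it fully home against the spring and turn it a quarter turn clockwise, as seen from above, to its stop. The switch springs back when let go, so finish still gripping the key, pressed right down on the switch and held at the stop. Leave the screwdrivers, the jar and the spray can where they are.

Things in the scene. Friction and masses are not known exactly. Their poses are not given: they have to be found in the camera images.
- key: The key, loose, about 70 g, the same after a half turn about z. It starts upright in a rack hole, its skirt on the rack, its bar within about 0.6 rad of the rack's length. Origin: centre of the underside of its skirt (black disc, 40 mm across, 4 mm thick); z up. Above the skirt a flat black handle bar, 4 to 40 mm above the origin, 48 mm long along x, 12 mm thick along y: grip across y.
- key_lugs (a point): Middle of the key's two steel lugs, 11 mm below the key's origin, same axes. The lugs stick out along +x and -x, 26 mm across in all, 6 mm wide, 4 mm high. The steel shank, 16 mm in diameter, runs from the skirt to 13 mm below the key's origin, then tapers to an 8 mm wide nose 20 mm below it.
- rack: Dark steel bench rack, fixed, 250 mm long (x) by 60 mm by 120 mm high. Origin: centre of its foot; top plate, 6 mm thick, with its upper face 120 mm above the origin; three 29 mm holes at x = -75, 0 and 75 mm. The key and two screwdrivers hang in them in any order.
- driver_a: Screwdriver with straight amber handle, hanging loose in the rack. Origin on its axis at the rack's top face; handle 38 mm in diameter and 62 mm high above it, shaft below.
- driver_b: Screwdriver with waisted dark wooden handle, hanging loose in the rack. Origin on its axis at the rack's top face; handle 38 mm in diameter and 58 mm high above it, shaft below.
- jar: Glass jar with a steel lid, loose, 72 mm in diameter, 110 mm high; origin: centre of its underside.
- can: Spray can, loose, 58 mm in diameter, 150 mm high; origin: centre of its underside.
- switchbox: Grey steel battery switch box, fixed, 200 mm (x) by 180 mm (y), lid 100 mm above its origin (centre of the underside). The link switch is the round black boss, 44 mm across, standing 14 mm above the lid, 30 mm to the -x side of the lid's centre. Two fuse holders (14 mm high) and two pilot lamps stand on the lid 60 mm to the +x side.
- keyhole (a point): Centre of the keyhole, on the boss's flat top face; axes as the box's, z up. A 19 mm round hole with two slots along +x and -x (29 mm across in all, 9 mm wide) through a lip 5 mm thick. The key enters with its lugs along this x axis. Fully home, its skirt lies flat on the boss, key origin at this point. It can turn once its skirt is less than 4 mm above the boss.
- plunger (a joint): Depth of the spring seat inside the switch, m: 0 at rest, 0.0065 with the key fully home, about 0.002 with the key turned but not pressed. The lugs meet the seat when the skirt is 6.5 mm above the boss; the spring then pushes up with 8 N, rising to 14 N when home.
- rotor (a joint): Turn of the switch's rotor, rad, clockwise from above: 0 at rest, 1.4 at its stop. The key's lugs drive it after about 0.15 rad of free play, so the key turns about 1.55 rad from the slot to the stop. A spring turns it back with 0.04 N m at 0 and 0.15 N m at the stop.
Mind the look-alikes: they are no part of the job. Several things have the shape of the driver_b; the one meant has the colours described above. There is more than one size of the key; the one meant has the size given above.

How it is judged:
By the outcome, as a careful person would: the job done as asked, in the order asked, and still so for the second after the job is handed in, while the arm keeps its last pose, push and grip.
It also fails if it takes over 42 s, if anything falls off the work surface, if the arm or the gripper's body presses on something with over 40 N, if the wrist force passes 120 N, or if a joint passes its speed limit or range.

ROBOT

A 6-joint arm with a two-finger parallel gripper is mounted at the origin on the work surface. World frame = base frame: x ahead of the robot, y to its left, z up, the work surface at z = 0. Lengths are in mm, angles in rad, forces in N, time in s.
With the tool pointing down it reaches from about 275 to 750 mm from the base axis. Payload 10.2 kg.
Tool frame: the origin (TCP) lies at the very end of the fingers, on their centre line; the grasp point (between the pads) lies 19 mm behind it (ctrl.grip_depth is the distance from the TCP to the grasp point, in mm); z points along the fingers, x is the direction in which the jaws open and shut, and the axes are right-handed (so a half turn about z gives the same grasp; the last joint's range is limited). The gripper opens to 85 mm and grips with 20 to 120 N. Pads are 22 mm wide; open, the fingers measure 114 mm over their backs; the gripper's body (76 mm by 85 mm) begins 54 mm behind the grasp point. The pads swing forward as they close: fully open they stand 13 mm farther back than shut.
Start: joints at [0.894, 0.313, 1.498, -0, 1.331, -0.223], TCP at [230.165, 471.864, 231.294] pointing down, gripper open.
Joint ranges: [-2.94, 2.94], [-0.97, 2.17], [0.19, 2.56], [-1.23, 4.37], [0.02, 3.11], [-2.88, 2.88]. Speed limits (rad/s): [2.39, 2.39, 3.01, 3.14, 3.14, 3.14].

INTERFACE

Orientations are given as a unit quaternion [w, x, y, z].
In Python, from rig import ctrl gives the robot as it stands.
- The arm moves only by the tool play_rows, never from a script. Its argument "motion" is a list of rows, each a list of 2 entries, a list of its own where there are three numbers: the shift along the tool's x, y, z in mm, then the turn, a rotation vector about the tool's x, y, z in degrees. A call has 1 to 20 rows; each row shifts and turns the commanded pose from where the row before left it, along the tool's axes as they then stand; what a row does not reach is not made up. A row lasts 1/12 s, in which the tool goes at most 41.7 mm and 7.16 degrees, less where a joint would pass 70% of its speed; a pose out of reach is approached as far as the arm can. A call with a gripper value outside its range is refused whole. "fingers" is the finger opening in mm, from 0 to 85.4, set as the call begins (left out, the last holds). The fingers move at their own pace and stop on an object; "squeeze" is the grip in N (left out, the last holds). Time passes only in rows, so rows that do not move let the fingers close. It gives the time, the measured TCP pose, the force and the opening at its end, in the units of the state.
- ctrl.sense(): the state, without advancing time (a new reading comes with each control period).
- ctrl.capture(name): name is "side" or "top" or "wrist"; returns the picture (400x640x3 uint8, red, green, blue); there is no depth.
- ctrl.get_calibration(name): a dict with "K" (3x3 intrinsics, pixels), "R" (3x3) and "t" (3): a world point X has camera coordinates R X + t; the wrist camera has in their place "tool_from_camera" (4x4, takes a point from camera to tool coordinates, whose origin is the TCP and whose axes are the tool frame's). Camera axes: x right, y down, z forward; pixel columns grow to the right and rows downward; lengths in mm; the calibration is good to about 2 mm. A picture is of the moment at which its call begins: read the wrist's pose just before it. get_calibration takes no time and is no camera call.
- ctrl.finish_job(): hands the job in, once; it reports no verdict.
Trained networks look in the newest picture that a camera, given by its name, has taken for a name from the list of things; names that differ only in an ending like _2 or _b are one class to them, and where a whole thing is asked for, a point or a joint stands for the part that bears it (a point fixed in the world has none). Each returns a list of dicts, best first, with "p" (0 to 1); they miss things now and then, are a little off and sometimes report something else, mostly with a low value. They report only what shows in the picture. A call takes as long as a camera call. They do not tell look-alikes from the thing itself.
- ctrl.spot_in(camera, name): "position" ([column, row] as shares, 0 to 1, of the picture: columns of its width, rows of its height, amid what is visible of it).
The state is a dict: "time_s": time; "joints": joint angles; "dq": joint speeds; "tau": joint torques, N m; "eef_pos": TCP position; "ee_rot": TCP orientation; "force": force on the tool from outside, world axes, zero at the start; "wrist_torque": the same for the moment, N m; "grip_width": opening from 0.0 (shut) to 1.0 (fully open).
Only numpy, scipy, OpenCV 4.12 (cv2) and the standard library are available. Lean on these libraries where they do the work, as an engineer would, in place of code of your own. Each camera call takes 0.05 s, during which the arm holds its last target. There are 200 camera calls.

## Working session

There is one attempt and no reset: what is moved stays moved. The work goes in short steps, Python scripts to look and compute and a tool call to move; the robot and the scene stay as the last step left them, time stands still between calls to the robot, and variables do not carry over. Pictures are saved under pics/ and viewed, about 8 in all and at most 12, crops included, and the job is handed in when it is done.

Besides the shell and the picture viewer there is one more tool, called after "Emit:" as a command line: name --argument value ..., lists and objects as JSON in quotes. play_rows: Moves the arm, as the interface text tells. Its arguments: {"type":"object","properties":{"motion":{"type":"array"},"fingers":{"type":"number"},"squeeze":{"type":"number"}},"required":["motion"]}

```bash
mkdir -p pics
cat > h.py <<'E'
from rig import ctrl
import numpy as np, cv2
def save(n,f):
    im=ctrl.capture(n); cv2.imwrite('pics/'+f,im[:,:,::-1]); return im
E
python3 - <<'E'
from h import *
s=ctrl.sense(); print(s)
ims=[]
for n in ['side','top']:
    save(n,n+'0.png'); 
    c=ctrl.get_calibration(n); print(n,{k:np.round(v,3).tolist() for k,v in c.items()})
    for t in ['key','rack','switchbox','driver_a','driver_b','jar','can']:
        print(t,[(np.round(np.array(d['position'])*[640,400],1).tolist(),round(d['p'],2)) for d in ctrl.spot_in(n,t)])
print(ctrl.get_calibration('wrist'))
print(ctrl.sense()['time_s'])
E
```

```text
{'time_s': 0.0, 'joints': array([ 8.93622195e-01,  3.13479946e-01,  1.49842462e+00,  1.73621882e-05,
        1.33102914e+00, -2.23406502e-01]), 'dq': array([ 0.00052041, -0.00116169,  0.00129954,  0.00088459, -0.00066703,
        0.00032804]), 'tau': array([ 3.34460337e-04, -4.12258744e+01, -2.59751487e+01, -1.38739788e-04,
        3.98849414e-03, -2.03260163e-05]), 'eef_pos': array([229.98081657, 471.6601622 , 230.72445344]), 'ee_rot': array([ 2.12554266e-04,  8.48044238e-01,  5.29925014e-01, -6.36000934e-04]), 'force': array([ 0.68033878, -0.13749862, -0.3253843 ]), 'wrist_torque': array([-0.05338455,  0.0105785 , -0.0095377 ]), 'grip_width': 0.9970156148653122}
side {'K': [[407.989, 0.0, 317.654], [0.0, 407.989, 201.536], [0.0, 0.0, 1.0]], 'R': [[0.943, -0.332, -0.008], [-0.257, -0.714, -0.652], [0.21, 0.617, -0.758]], 't': [-522.934, 184.044, 1012.55]}
key [([352.4, 240.9], 0.77), ([369.6, 255.1], 0.74)]
rack [([328.9, 275.9], 0.68)]
switchbox [([288.3, 183.2], 0.73)]
driver_a [([337.3, 260.2], 0.65), ([304.7, 268.8], 0.64), ([290.4, 244.5], 0.58)]
driver_b [([337.3, 260.2], 0.65
[... 486 characters left out ...]
3], 0.57), ([363.5, 248.1], 0.46)]
driver_b [([400.5, 221.9], 0.7), ([399.7, 247.3], 0.57), ([363.5, 248.1], 0.46)]
jar [([180.2, 184.5], 0.75)]
can [([480.9, 174.5], 0.91)]
{'K': array([[343.46209909,   0.        , 322.88393864],
       [  0.        , 343.46209909, 198.76522804],
       [  0.        ,   0.        ,   1.        ]]), 'tool_from_camera': array([[ 9.99999867e-01,  2.09812368e-04,  4.71833175e-04,
        -1.00449917e+00],
       [-3.34010880e-04,  9.59659773e-01,  2.81163667e-01,
        -7.25075099e+01],
       [-3.93807703e-04, -2.81163787e-01,  9.59659716e-01,
        -1.41150719e+02],
       [ 0.00000000e+00,  0.00000000e+00,  0.00000000e+00,
         1.00000000e+00]])}
0.8
```

Run:
```python
import cv2,numpy as np
a=cv2.imread('pics/side0.png')[80:380,220:500]; b=cv2.imread('pics/top0.png')[130:290,230:430]
a=cv2.resize(a,(560,600)); b=cv2.resize(b,(800,640),interpolation=cv2.INTER_CUBIC)
cv2.imwrite('pics/a.png',a); cv2.imwrite('pics/b.png',cv2.resize(b,(750,600)))
```

```text
(no output)
```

View pics/a.png

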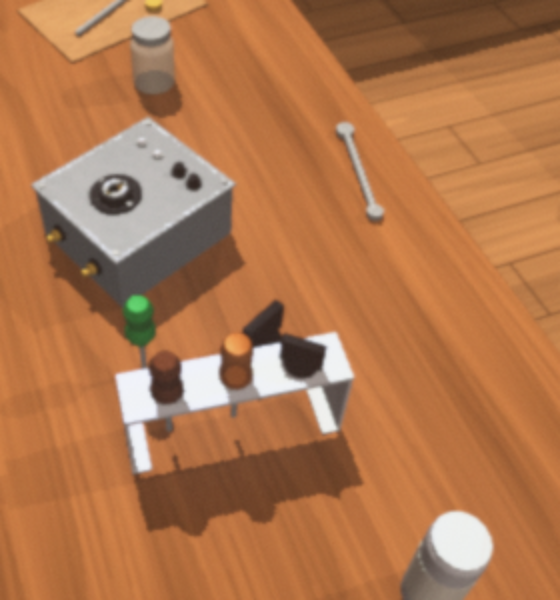

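View pics/b.png

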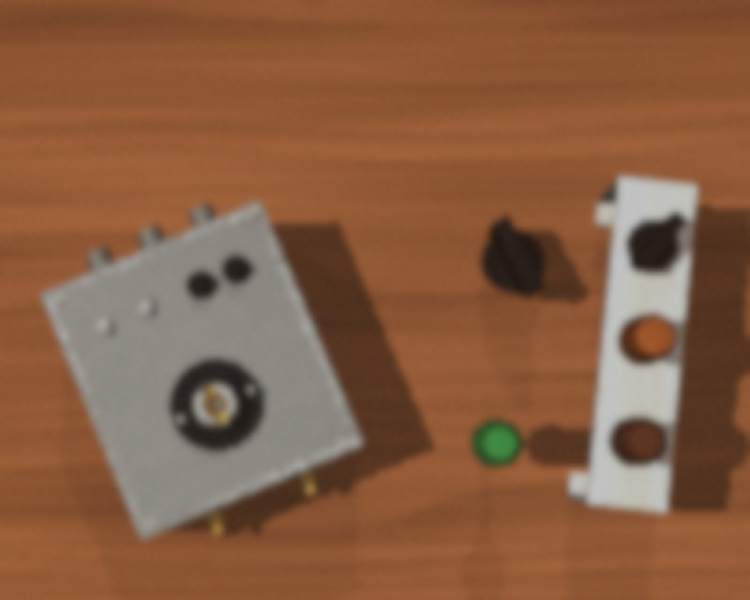

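```bash
cat >> h.py <<'E'
from scipy.spatial.transform import Rotation as Ro
def ray(n,px,z,s=None):
    c=ctrl.get_calibration(n); d=np.linalg.solve(c['K'],[px[0],px[1],1.])
    if n=='wrist':
        T=c['tool_from_camera']; q=s['ee_rot']; R=Ro.from_quat([q[1],q[2],q[3],q[0]]).as_matrix()
        o=s['eef_pos']+R@T[:3,3]; v=R@T[:3,:3]@d
    else: o=-c['R'].T@c['t']; v=c['R'].T@d
    return o+v*(z-o[2])/v[2]
def proj(n,X):
    c=ctrl.get_calibration(n); p=c['K']@(c['R']@np.array(X)+c['t']); return p[:2]/p[2]
E
python3 - <<'E'
from h import *
f=lambda u,v:(230+u/3.75,130+v/3.75)
for nm,p,z in [('boss',(217,403),114),('skirt',(652,247),124),('corner',(140,535),100),('corner2',(45,297),100),('c3',(262,204),100),('c4',(362,443),100),('rackA',(620,178),120),('rackB',(697,185),120),('rackC',(588,503),120),('rackD',(667,512),120),('tkey',(512,260),20),('amber',(648,338),182),('dark',(640,440),178),('green',(497,443),150)]:
    print(nm,ray('top',f(*p),z).round(1))
g=lambda u,v:(220+u/2,80+v/2)
for nm,p,z in [('boss',(116,190),114),('skirt',(302,360),124),('bar',(303,345),160)]:
    print(nm,ray('side',g(*p),z).round(1))
s=ctrl.sense(); print(Ro.from_quat(s['ee_rot'][[1,2,3,0]]).as_matrix().round(3))
E
```

```text
boss [472.2  82.  114. ]
skirt [ 586.9 -249.8  124. ]
corner [372.3 142.5 100. ]
corner2 [555.9 216.4 100. ]
c3 [626.6  47.5 100. ]
c4 [440.8 -28.2 100. ]
rackA [ 640.6 -227.5  120. ]
rackB [ 634.5 -286.   120. ]
rackC [ 394.3 -197.4  120. ]
rackD [ 387.1 -256.4  120. ]
tkey [ 588.9 -152.9   20. ]
amber [ 514.4 -235.3  182. ]
dark [ 441.1 -228.3  178. ]
green [ 439.9 -127.6  150. ]
boss [473.2  81.5 114. ]
skirt [ 591.9 -247.2  124. ]
bar [ 588.1 -250.5  160. ]
[[ 0.438  0.899 -0.   ]
 [ 0.899 -0.438  0.   ]
 [ 0.    -0.    -1.   ]]
```

Emit:
play_rows --motion '[[[-24.6,31.9,-0.4],[0,0,0]],[[-24.6,31.9,-0.4],[0,0,0]],[[-24.6,31.9,-0.4],[0,0,0]],[[-24.6,31.9,-0.4],[0,0,0]],[[-24.6,31.9,-0.4],[0,0,0]],[[-24.6,31.9,-0.4],[0,0,0]],[[-24.6,31.9,-0.4],[0,0,0]],[[-24.6,31.9,-0.4],[0,0,0]],[[-24.6,31.9,-0.4],[0,0,0]],[[-24.6,31.9,-0.4],[0,0,0]],[[-24.6,31.9,-0.4],[0,0,0]],[[-24.6,31.9,-0.4],[0,0,0]],[[-24.6,31.9,-0.4],[0,0,0]],[[-24.6,31.9,-0.4],[0,0,0]],[[-24.6,31.9,-0.4],[0,0,0]],[[-24.6,31.9,-0.4],[0,0,0]],[[-24.6,31.9,-0.4],[0,0,0]],[[-24.6,31.9,-0.4],[0,0,0]],[[-24.6,31.9,-0.4],[0,0,0]],[[-24.6,31.9,-0.4],[0,0,0]]]' --fingers 85

```text
time_s: 2.47
eef_pos: [588.4, -251.9, 239.2]
ee_rot: [-0.0, 0.848, 0.53, 0.0]
force: [0.3, -0.4, 0.3]
grip_width: 0.997
```

Run:
```python
from h import *
for i in range(2): ctrl.capture('wrist')
s=ctrl.sense(); save('wrist','w1.png'); print(s['time_s'],s['eef_pos'],s['joints'].round(3))
print(Ro.from_quat(s['ee_rot'][[1,2,3,0]]).as_matrix().round(3))
for d in ctrl.spot_in('wrist','key'): print(d)
```

```text
2.5667 [ 588.55064607 -254.87263571  236.96449516] [-5.910e-01  5.760e-01  1.091e+00 -1.000e-03  1.476e+00 -1.703e+00]
[[ 0.442  0.897 -0.002]
 [ 0.897 -0.442  0.   ]
 [-0.001 -0.001 -1.   ]]
{'position': [0.6567, 0.3202], 'p': 0.78}
{'position': [0.5147, 0.4848], 'p': 0.69}
```

View pics/w1.png

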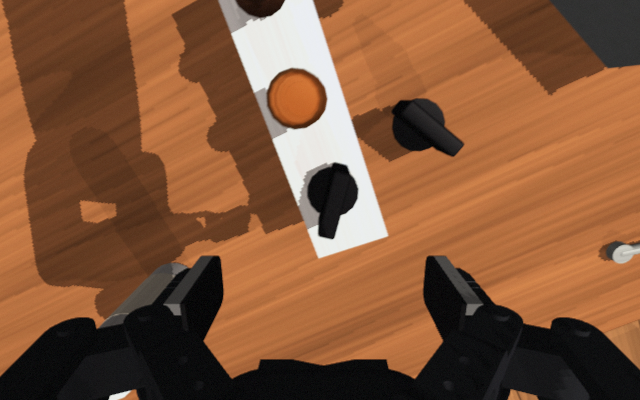

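Run:
```python
import cv2
a=cv2.imread('pics/w1.png')[140:260,260:410]
g=cv2.convertScaleAbs(cv2.resize(a,(750,600),interpolation=cv2.INTER_CUBIC),alpha=2.5,beta=10)
cv2.imwrite('pics/w1c.png',g)
```

```text
(no output)
```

View pics/w1c.png

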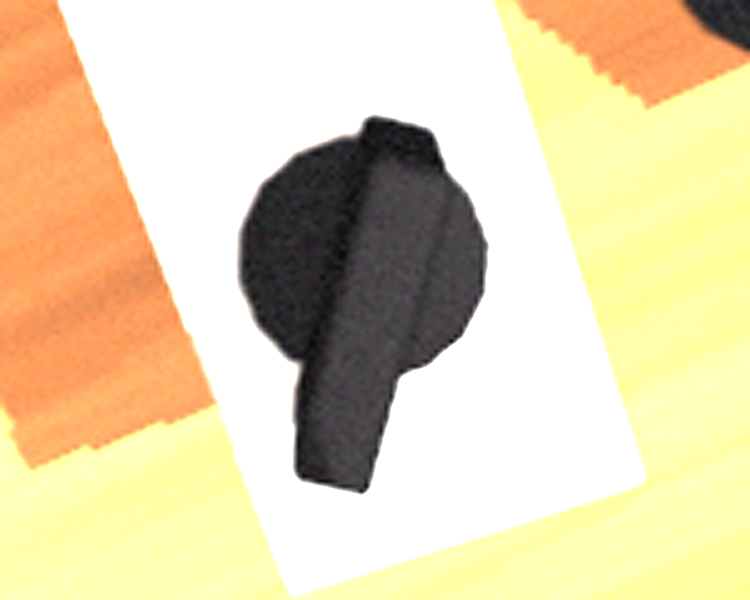

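Run:
```python
from h import *
s=ctrl.sense()
P=[ray('wrist',(260+u/5,140+v/5),160,s) for u,v in [(378,160),(447,178),(370,492),(300,478)]]
P=np.array(P); print(P.round(1), P.mean(0)); a=(P[0]+P[1])/2-(P[2]+P[3])/2; print(a,np.linalg.norm(a),np.linalg.norm(P[0]-P[1]),np.degrees(np.arctan2(a[1],a[0])))
print(ray('wrist',(260+363/5,140+252/5),124,s))
r=[ray('wrist',(260+u/5,140+v/5),120,s) for u,v in [(295,597),(645,480)]]; print(r)
print(s['eef_pos'])
```

```text
[[ 567.3 -232.4  160. ]
 [ 573.4 -225.3  160. ]
 [ 608.9 -253.4  160. ]
 [ 602.8 -261.1  160. ]] [ 588.09693675 -243.04024357  160.        ]
[-35.48771533  28.43295585   0.        ] 45.47318900032921 9.350852942600529 141.29809751782037
[ 586.66211554 -242.69178532  124.        ]
[array([ 636.12892376, -278.7794594 ,  120.        ]), array([ 642.39780266, -218.42043705,  120.        ])]
[ 587.80811756 -250.62994273  238.34557813]
```

Run:
```python
from h import *
for i in range(3):
    s=ctrl.sense(); save('wrist','w2.png'); print(s['time_s'],s['eef_pos'],s['joints'].round(4),s['dq'].round(3))
im=cv2.imread('pics/w2.png'); m=(im.max(2)<70).astype(np.uint8)
_,l,st,c=cv2.connectedComponentsWithStats(m)
for img in ['w1','w2']:
    m=(cv2.imread(f'pics/{img}.png')[130:260,260:400].max(2)<70).astype(np.uint8)
    n,l,st,c=cv2.connectedComponentsWithStats(m)
    print(img,[(st[i],c[i].round(1)) for i in range(1,n) if st[i,4]>300])
```

```text
2.6667 [ 587.80811756 -250.62994273  238.34557813] [-5.8610e-01  5.6990e-01  1.0975e+00  1.0000e-04  1.4756e+00 -1.7019e+00] [ 0.029 -0.046  0.034  0.002  0.     0.003]
2.7167 [ 587.74406    -249.68205609  239.02661787] [-5.8490e-01  5.6810e-01  1.0987e+00  2.0000e-04  1.4755e+00 -1.7019e+00] [ 0.019 -0.03   0.016 -0.002 -0.    -0.001]
2.7667 [ 587.75986514 -249.15566963  239.52661063] [-5.8420e-01  5.6700e-01  1.0992e+00  1.0000e-04  1.4755e+00 -1.7020e+00] [ 0.009 -0.015  0.004 -0.002  0.     0.001]
w1 [(array([  48,   33,   50,   76, 2369], dtype=int32), array([71.5, 66.2]))]
w2 [(array([  41,   37,   50,   75, 2346], dtype=int32), array([64.5, 69.8]))]
```

Run:
```python
from h import *
s=ctrl.sense()
P=np.array([ray('wrist',(253+u/5,143.6+v/5),160,s) for u,v in [(378,160),(447,178),(370,492),(300,478)]]); print(P.mean(0))
print(ray('wrist',(253+363/5,143.6+252/5),124,s),s['eef_pos'])
X=s['ee_rot'];R=Ro.from_quat(X[[1,2,3,0]]).as_matrix(); print(R.round(4))
r=[ray('wrist',(253+u/5,143.6+v/5),120,s) for u,v in [(295,597),(645,480)]]; print(r)
```

```text
[ 588.87882315 -246.96829998  160.        ]
[ 587.41881939 -247.406435    124.        ] [ 587.78713679 -248.96179138  239.86980359]
[[ 4.374e-01  8.993e-01  4.000e-04]
 [ 8.993e-01 -4.374e-01 -1.000e-04]
 [ 1.000e-04  4.000e-04 -1.000e+00]]
[array([ 637.48350935, -284.22190289,  120.        ]), array([ 643.64332121, -223.13800245,  120.        ])]
```

Emit:
play_rows --motion '[[[1.1,0,15],[0,0,2.13]],[[0,0,20],[0,0,2.13]],[[0,0,20],[0,0,2.13]],[[0,0,20],[0,0,2.13]],[[0,0,15],[0,0,2.13]],[[0,0,10],[0,0,2.15]],[[0,0,7],[0,0,0]],[[0,0,5],[0,0,0]],[[0,0,0],[0,0,0]],[[0,0,0],[0,0,0]],[[0,0,0],[0,0,0]]]' --fingers 45

```text
time_s: 3.73
eef_pos: [588.7, -249.1, 128.2]
ee_rot: [0.001, 0.902, 0.432, 0.0]
force: [-0.3, -0.4, 0.6]
grip_width: 0.522
```

Run:
```python
from h import *
s=ctrl.sense(); save('wrist','w3.png'); print(s['time_s'],s['eef_pos'],s['force'].round(2),s['grip_width'],s['joints'].round(3))
```

```text
3.7333 [ 588.68250452 -249.08511598  128.23205534] [-0.26 -0.41  0.61] 0.5224274023608912 [-0.583  0.65   1.256  0.     1.235 -1.478]
```

View pics/w3.png

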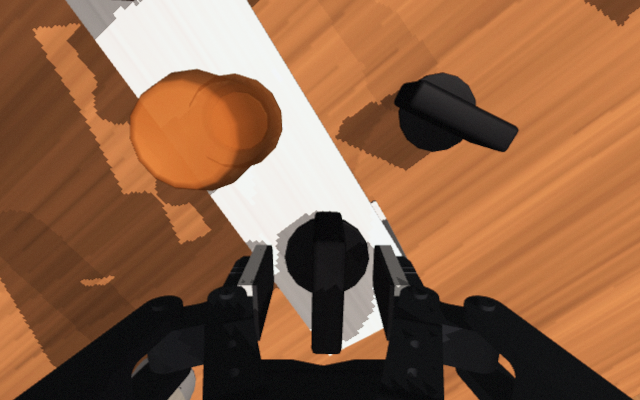

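Emit:
play_rows --motion '[[[0.5,-2,0],[0,0,0]],[[0,0,0],[0,0,0]],[[0,0,0],[0,0,0]],[[0,0,0],[0,0,0]],[[0,0,0],[0,0,0]],[[0,0,0],[0,0,0]]]' --fingers 0 --squeeze 90

```text
time_s: 4.28
eef_pos: [587.3, -247.5, 127.8]
ee_rot: [0.0, 0.902, 0.432, 0.0]
force: [-1.0, 1.0, 5.8]
grip_width: 0.127
```

Run:
```python
from h import *
s=ctrl.sense(); print(s['time_s'],s['eef_pos'],s['force'].round(2),s['grip_width']*85.4,s['wrist_torque'])
```

```text
4.2833 [ 587.29133909 -247.46317898  127.78225276] [-0.99  0.99  5.83] 10.821383437619447 [ 0.11412704  0.15084577 -0.02826926]
```

Emit:
play_rows --motion '[[[0,0,-8],[0,0,0]],[[0,0,-20],[0,0,0]],[[0,0,-25],[0,0,0]],[[0,0,-25],[0,0,0]],[[0,0,-9],[0,0,0]],[[10,-16,0],[0,0,0]],[[18.5,-29.6,0],[0,0,0]],[[18.5,-29.6,0],[0,0,0]],[[18.5,-29.6,0],[0,0,0]],[[18.5,-29.6,0],[0,0,0]],[[18.5,-29.6,0],[0,0,0]],[[18.5,-29.6,0],[0,0,0]],[[18.5,-29.6,0],[0,0,0]],[[18.5,-29.6,0],[0,0,0]],[[18.5,-29.6,0],[0,0,0]],[[8.5,-14,0],[0,0,0]]]'

```text
time_s: 5.62
eef_pos: [470.3, 85.4, 213.9]
ee_rot: [-0.001, 0.901, 0.433, -0.0]
force: [1.1, -1.1, -1.2]
grip_width: 0.124
```

Emit:
play_rows --motion '[[[0,0,0],[0,0,-4]],[[0,0,0],[0,0,-7]],[[0,0,0],[0,0,-7]],[[0,0,0],[0,0,-7]],[[0,0,0],[0,0,-7]],[[0,0,0],[0,0,-7]],[[0,0,0],[0,0,-7]],[[0,0,0],[0,0,-7]],[[0,0,0],[0,0,-5]],[[0,0,0],[0,0,-3]],[[0,0,0],[0,0,0]],[[0,0,0],[0,0,0]],[[0,0,0],[0,0,0]]]'

```text
time_s: 6.7
eef_pos: [472.0, 82.5, 214.0]
ee_rot: [-0.0, 0.558, 0.83, -0.0]
force: [-0.5, -0.7, -0.7]
grip_width: 0.124
```

Run:
```python
from h import *
s=ctrl.sense(); save('wrist','w4.png'); print(s['time_s'],s['eef_pos'],s['dq'].round(3),s['force'].round(2),s['grip_width']*85.4,s['wrist_torque'])
R=Ro.from_quat(s['ee_rot'][[1,2,3,0]]).as_matrix(); print(R.round(4),np.degrees(np.arctan2(R[1,0],R[0,0])))
print(ctrl.spot_in('wrist','keyhole'))
a=cv2.imread('pics/w4.png'); b=a[150:330,220:440]; b=cv2.resize(b,(733,600),interpolation=cv2.INTER_CUBIC); cv2.imwrite('pics/w4c.png',cv2.convertScaleAbs(b,alpha=1.8,beta=10))
```

```text
6.7 [471.96736299  82.4921213  214.02979303] [-0.001 -0.002 -0.003  0.001  0.002 -0.007] [-0.53 -0.66 -0.71] 10.612670436361995 [ 0.00211305  0.00848785 -0.01023958]
[[-3.763e-01  9.265e-01 -5.000e-04]
 [ 9.265e-01  3.763e-01 -0.000e+00]
 [ 2.000e-04 -4.000e-04 -1.000e+00]] 112.10249146275466
[{'position': [0.5134, 0.4487], 'p': 0.97}]
```

View pics/w4c.png

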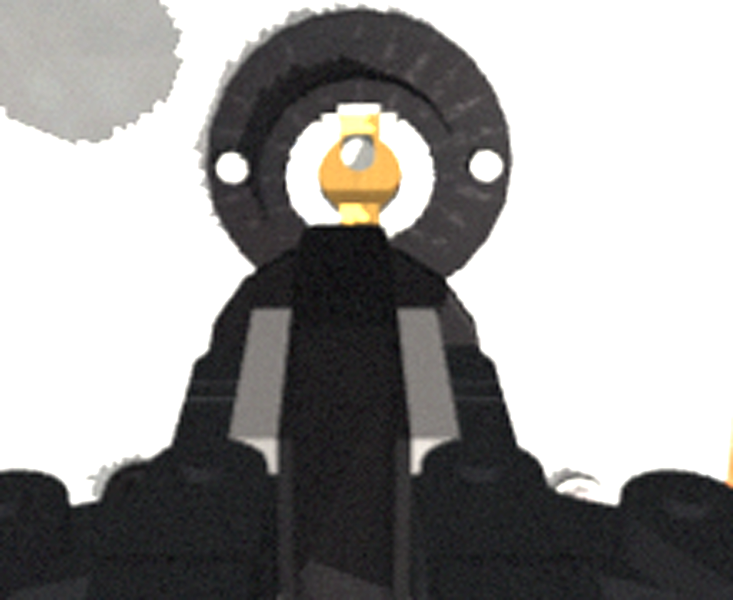

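Run:
```python
from h import *
from scipy.optimize import brentq
s=ctrl.sense(); R=Ro.from_quat(s['ee_rot'][[1,2,3,0]]).as_matrix()
H=ray('wrist',(328,203.4),114,s); print(H,(R.T@(H-s['eef_pos'])).round(2))
k=ray('wrist',(322.9,217.8),s['eef_pos'][2]-3.8,s); print('bar end',(R.T@(k-s['eef_pos'])).round(2))
for r in [240,245,248]: print(r,(R.T@(ray('wrist',(322.9,r),s['eef_pos'][2]+32.2,s)-s['eef_pos'])).round(2))
# hole outline in zoom
for u,v in [(319,178),(401,178),(360,115),(360,104),(287,178),(434,178)]:
    print(u,v,(R.T@(ray('wrist',(220+u/3.3318,150+v/3.333),114,s)-s['eef_pos'])).round(2))
a=cv2.imread('pics/w4.png')[150:330,220:440]
b=cv2.convertScaleAbs(a[40:140,40:140],alpha=5,beta=20)
# darkness profile along bar midline
print(a[40:130:2,102].tolist())
```

```text
[471.80073592  86.69915038 114.        ] [  3.96   1.42 100.15]
bar end [  0.16 -21.53   3.81]
240 [  0.14 -26.23 -32.19]
245 [  0.14 -24.37 -32.19]
248 [  0.14 -23.25 -32.19]
319 178 [ -5.05   1.42 100.15]
401 178 [ 13.04   1.42 100.15]
360 115 [  3.93 -12.88 100.16]
360 104 [  3.92 -15.33 100.16]
287 178 [-12.11   1.42 100.15]
434 178 [ 20.32   1.42 100.15]
[[86, 141, 171], [56, 89, 112], [65, 95, 116], [113, 141, 160], [60, 109, 141], [46, 100, 135], [48, 102, 137], [48, 101, 136], [45, 95, 127], [27, 60, 81], [30, 62, 84], [79, 157, 197], [113, 184, 220], [83, 127, 154], [6, 7, 6], [12, 12, 12], [10, 7, 8], [11, 9, 7], [7, 3, 6], [7, 6, 6], [2, 0, 0], [7, 6, 5], [11, 10, 9], [5, 3, 6], [4, 2, 3], [11, 9, 8], [10, 9, 5], [9, 11, 11], [10, 9, 9], [8, 7, 5], [11, 11, 12], [9, 7, 7], [12, 9, 12], [12, 9, 11], [14, 13, 14], [8, 8, 9], [12, 8, 7], [13, 13, 14], [12, 10, 12], [9, 7, 9], [17, 15, 16], [5, 3, 4], [13, 15, 14], [10, 9, 9], [12, 13, 12]]
```

Emit:
play_rows --motion '[[[1.8,-0.5,10],[0,0,0]],[[2,-0.5,20],[0,0,0]],[[0,0,20],[0,0,0]],[[0,0,12],[0,0,0]],[[0,0,5],[0,0,0]],[[0,0,0],[0,0,0]],[[0,0,0],[0,0,0]],[[0,0,0],[0,0,0]]]'

```text
time_s: 7.47
eef_pos: [470.2, 85.6, 148.2]
ee_rot: [0.001, 0.558, 0.83, 0.0]
force: [-0.4, -0.0, 0.2]
grip_width: 0.129
```

Run:
```python
from h import *
s=ctrl.sense(); save('wrist','w5.png'); ims=save('side','s5.png'); print(s['time_s'],s['eef_pos'],s['dq'].round(3),s['force'].round(2))
R=Ro.from_quat(s['ee_rot'][[1,2,3,0]]).as_matrix(); print(np.degrees(np.arctan2(R[1,0],R[0,0])))
a=cv2.imread('pics/w5.png')[130:290,240:420]; a=cv2.convertScaleAbs(cv2.resize(a,(450,400),interpolation=cv2.INTER_CUBIC),alpha=2,beta=10)
b=cv2.imread('pics/s5.png')[120:220,230:330]; b=cv2.convertScaleAbs(cv2.resize(b,(400,400),interpolation=cv2.INTER_CUBIC),alpha=1.3)
cv2.imwrite('pics/c5.png',np.hstack([a,b])[:, :800])
```

```text
7.4667 [470.20290398  85.61216268 148.18598627] [ 0.002 -0.002  0.    -0.    -0.004 -0.001] [-0.44 -0.01  0.23]
112.1881438803711
```

View pics/c5.png

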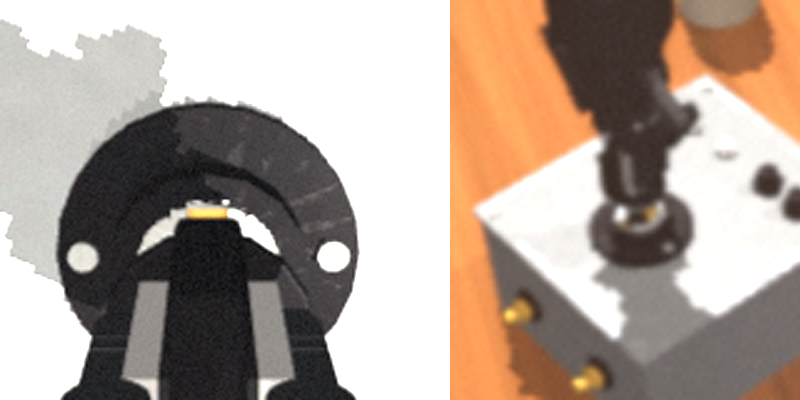

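Run:
```python
import cv2,numpy as np
a=cv2.imread('pics/w4.png')[170:222,300:352]; b=cv2.imread('pics/w5.png')[195:247,297:349]
f=lambda x:cv2.resize(x,(400,400),interpolation=cv2.INTER_NEAREST)
cv2.imwrite('pics/d.png',np.hstack([f(a),f(b)]))
```

```text
(no output)
```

View pics/d.png

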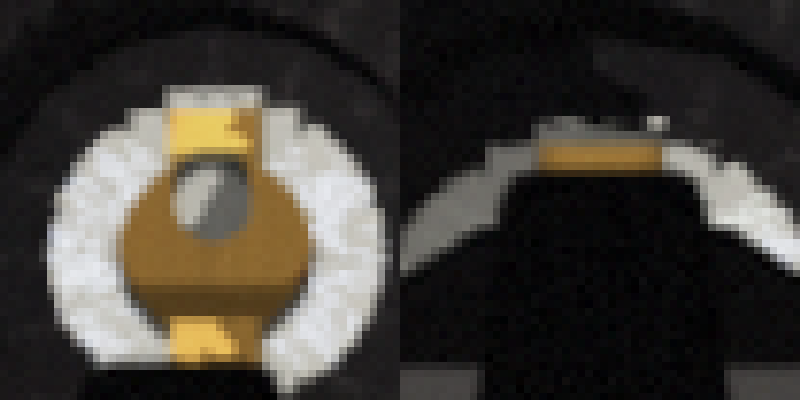

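Emit:
play_rows --motion '[[[0,-1.3,2],[0,0,0]],[[0,0,3],[0,0,0]],[[0,0,3],[0,0,0]],[[0,0,3],[0,0,0]],[[0,0,2],[0,0,0]],[[0,0,1],[0,0,0]],[[0,0,0],[0,0,0]],[[0,0,0],[0,0,0]]]'

```text
time_s: 8.23
eef_pos: [468.6, 85.2, 133.2]
ee_rot: [0.0, 0.558, 0.83, 0.0]
force: [1.4, 1.5, -1.8]
grip_width: 0.126
```

Emit:
play_rows --motion '[[[0,0,1],[0,0,0]],[[0,0,1],[0,0,0]],[[0,0,0],[0,0,0]]]'

```text
time_s: 8.48
eef_pos: [468.7, 85.2, 131.3]
ee_rot: [0.0, 0.558, 0.83, 0.0]
force: [2.5, 0.2, -0.8]
grip_width: 0.131
```

Emit:
play_rows --motion '[[[0,0,1.5],[0,0,0]],[[0,0,1.5],[0,0,0]],[[0,0,1],[0,0,0]],[[0,0,1],[0,0,0]],[[0,0,0],[0,0,0]],[[0,0,0],[0,0,0]]]'

```text
time_s: 8.98
eef_pos: [468.9, 85.2, 127.0]
ee_rot: [0.001, 0.558, 0.83, 0.0]
force: [0.3, 0.8, 7.6]
grip_width: 0.124
```

Run:
```python
from h import *
s=ctrl.sense(); print(s['time_s'],s['eef_pos'],s['force'].round(2),s['wrist_torque'].round(3));
```

```text
8.9833 [468.94678428  85.19662734 126.98755389] [0.25 0.77 7.61] [ 0.182 -0.033  0.062]
```

Emit:
play_rows --motion '[[[0,0,1.5],[0,0,0]],[[0,0,1.5],[0,0,0]],[[0,0,1],[0,0,0]],[[0,0,0.5],[0,0,0]],[[0,0,0],[0,0,0]],[[0,0,0],[0,0,0]]]'

```text
time_s: 9.48
eef_pos: [469.0, 85.2, 122.9]
ee_rot: [0.001, 0.558, 0.83, 0.0]
force: [-1.7, 1.3, 11.4]
grip_width: 0.125
```

Emit:
play_rows --motion '[[[0,0,0.7],[0,0,0]],[[0,0,0.5],[0,0,0]],[[0,0,0],[0,0,0]],[[0,0,0],[0,0,0]]]'

```text
time_s: 9.82
eef_pos: [469.0, 85.2, 121.8]
ee_rot: [0.001, 0.558, 0.83, 0.0]
force: [-1.0, 1.1, 12.0]
grip_width: 0.124
```

Emit:
play_rows --motion '[[[0,0,0.6],[0,0,0]],[[0,0,0.6],[0,0,0]],[[0,0,0],[0,0,0]],[[0,0,0],[0,0,0]]]'

```text
time_s: 10.15
eef_pos: [469.1, 85.2, 121.7]
ee_rot: [0.001, 0.558, 0.83, 0.001]
force: [-6.0, 0.6, 24.8]
grip_width: 0.124
```

Emit:
play_rows --motion '[[[0,0,0.6],[0,0,0]],[[0,0,0.6],[0,0,0]],[[0,0,0],[0,0,0]],[[0,0,0],[0,0,0]]]'

```text
time_s: 10.48
eef_pos: [469.1, 85.2, 121.6]
ee_rot: [0.001, 0.558, 0.83, 0.001]
force: [-12.2, -0.2, 38.0]
grip_width: 0.128
```

Emit:
play_rows --motion '[[[0.1,0,-0.6],[0,0,3]],[[0.2,0,0],[0,0,6]],[[0.2,0,0],[0,0,6]],[[0,0,0],[0,0,0]],[[0,0,0],[0,0,0]]]'

```text
time_s: 10.9
eef_pos: [469.8, 85.7, 121.7]
ee_rot: [0.002, 0.661, 0.75, 0.002]
force: [-4.3, 1.0, 27.2]
grip_width: 0.127
```

```bash
cat > st.py <<'E'
from h import *
s=ctrl.sense(); R=Ro.from_quat(s['ee_rot'][[1,2,3,0]]).as_matrix()
print(s['time_s'],s['eef_pos'].round(2),'yaw',np.degrees(np.arctan2(R[1,0],R[0,0])).round(2),'F',s['force'].round(1),'Ftool',(R.T@s['force']).round(1),'M',s['wrist_torque'].round(3),s['grip_width']*85.4,'tilt',R[:2,2].round(4))
E
python3 st.py
```

```text
10.9 [469.78  85.72 121.67] yaw 97.18 F [-4.3  1.  27.2] Ftool [  1.5  -4.1 -27.2] M [ 0.24   0.923 -0.072] 10.804008234941422 tilt [ 0.0049 -0.0002]
```

Emit:
play_rows --motion '[[[0.2,0,0],[0,0,6]],[[0.2,0,0],[0,0,6]],[[0.2,0,0],[0,0,6]],[[0.2,0,0],[0,0,6]],[[0.2,0,0],[0,0,6]],[[0,0,0],[0,0,0]],[[0,0,0],[0,0,0]]]'

```text
time_s: 11.48
eef_pos: [470.0, 87.1, 121.7]
ee_rot: [0.001, 0.833, 0.553, 0.002]
force: [-3.4, 4.7, 26.9]
grip_width: 0.129
```

```bash
python3 st.py
```

```text
11.4833 [469.96  87.15 121.67] yaw 67.18 F [-3.4  4.7 26.9] Ftool [  3.1  -4.9 -27. ] M [0.757 0.691 0.055] 10.998278696552212 tilt [0.0052 0.0007]
```

Emit:
play_rows --motion '[[[0.2,0,0],[0,0,6]],[[0.2,0,0],[0,0,6]],[[0.2,0,0],[0,0,6]],[[0.2,0,0],[0,0,6]],[[0.2,0,0],[0,0,6]],[[0.2,0,0],[0,0,6]],[[0,0,0],[0,0,0]],[[0,0,0],[0,0,0]]]'

```text
time_s: 12.15
eef_pos: [471.4, 88.6, 121.8]
ee_rot: [0.0, 0.963, 0.269, 0.004]
force: [1.6, 8.0, 23.4]
grip_width: 0.13
```

```bash
python3 st.py
```

```text
12.15 [471.39  88.59 121.76] yaw 31.17 F [ 1.6  8.  23.4] Ftool [  5.7  -6.  -23.4] M [ 1.48  -0.034  0.093] 11.0758888286629 tilt [0.0073 0.0019]
```

Emit:
play_rows --motion '[[[0.2,-0.1,0.1],[0,0,3]],[[0.2,0,0.1],[0,0,3]],[[0.1,0,0],[0,0,2]],[[0,0,0],[0,0,0]],[[0,0,0],[0,0,0]]]'

```text
time_s: 12.57
eef_pos: [471.9, 88.8, 121.7]
ee_rot: [0.0, 0.98, 0.201, 0.004]
force: [0.1, 7.1, 25.9]
grip_width: 0.127
```

```bash
python3 st.py
```

```text
12.5667 [471.86  88.76 121.75] yaw 23.2 F [ 0.1  7.1 25.9] Ftool [  3.1  -6.4 -25.9] M [1.3   0.068 0.055] 10.87127015219841 tilt [0.0076 0.0015]
```

Emit:
play_rows --motion '[[[0,0,0],[0,0,1.5]],[[0,0,0],[0,0,0]],[[0,0,0],[0,0,0]]]'

```text
time_s: 12.82
eef_pos: [472.0, 88.7, 121.8]
ee_rot: [0.0, 0.982, 0.188, 0.004]
force: [1.2, 7.1, 24.5]
grip_width: 0.126
```

```bash
python3 st.py
```

```text
12.8167 [471.96  88.75 121.76] yaw 21.71 F [ 1.2  7.1 24.5] Ftool [  4.   -6.1 -24.5] M [ 1.289 -0.038  0.2  ] 10.74692787808248 tilt [0.0079 0.0014]
```

Emit:
play_rows --motion '[[[0,0,0],[0,0,1.5]],[[0,0,0],[0,0,0]],[[0,0,0],[0,0,0]]]'

```text
time_s: 13.07
eef_pos: [472.0, 88.8, 121.8]
ee_rot: [0.0, 0.984, 0.176, 0.004]
force: [0.5, 8.1, 24.4]
grip_width: 0.126
```

```bash
python3 st.py
```

```text
13.0667 [472.05  88.76 121.76] yaw 20.22 F [ 0.5  8.1 24.4] Ftool [  3.5  -7.3 -24.4] M [ 1.318 -0.212  0.294] 10.787808961240183 tilt [0.0081 0.0014]
```

Emit:
play_rows --motion '[[[0,0,0.2],[0,0,1.5]],[[0,0,0],[0,0,0]],[[0,0,0],[0,0,0]]]'

```text
time_s: 13.32
eef_pos: [472.2, 88.7, 121.7]
ee_rot: [0.0, 0.987, 0.163, 0.004]
force: [0.3, 8.0, 26.8]
grip_width: 0.125
```

```bash
python3 st.py
```

```text
13.3167 [472.19  88.75 121.75] yaw 18.73 F [ 0.3  8.  26.8] Ftool [  3.1  -7.5 -26.8] M [ 1.284 -0.105  0.375] 10.659322332662631 tilt [0.0086 0.0013]
```

Emit:
play_rows --motion '[[[0,0,0],[0,0,0]],[[0,0,0],[0,0,0]],[[0,0,0],[0,0,0]],[[0,0,0],[0,0,0]],[[0,0,0],[0,0,0]],[[0,0,0],[0,0,0]]]'

```text
time_s: 13.82
eef_pos: [472.2, 88.8, 121.8]
ee_rot: [0.0, 0.987, 0.163, 0.004]
force: [1.5, 7.7, 26.7]
grip_width: 0.121
```

```bash
python3 st.py
python3 - <<'E'
from h import *
save('wrist','w6.png'); save('side','s6.png')
a=cv2.imread('pics/w6.png')[120:320,220:430]; b=cv2.imread('pics/s6.png')[80:280,220:430]
f=lambda x,k:cv2.convertScaleAbs(cv2.resize(x,(400,380),interpolation=cv2.INTER_CUBIC),alpha=k)
cv2.imwrite('pics/e.png',np.hstack([f(a,2.5),f(b,1.3)]))
E
```

```text
13.8167 [472.19  88.78 121.76] yaw 18.74 F [ 1.5  7.7 26.7] Ftool [  4.1  -6.8 -26.7] M [ 1.337 -0.194  0.339] 10.310020722412967 tilt [0.0086 0.0013]
```

View pics/e.png

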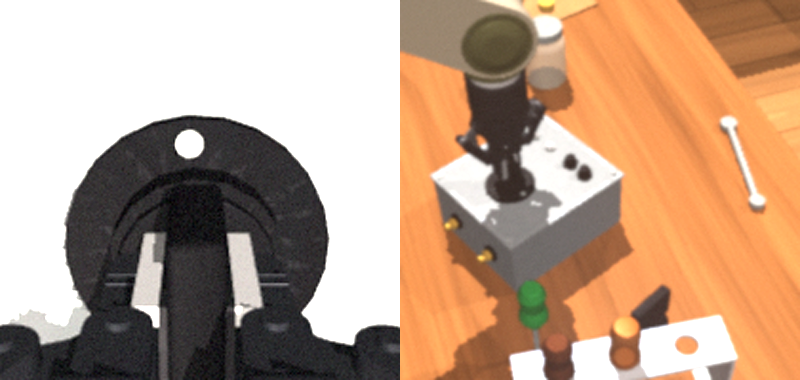

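The pictures show the skirt flat on the boss at (190,240) in the left crop, the bar between the pads, and the key's rack hole empty. The drivers and jar have not moved. The push is steady at about 27 N and the torque at about 0.34 N m, more than the spring's 0.15 N m, so the key is at its stop.

```bash
python3 -c "
from rig import ctrl
print(ctrl.finish_job())"
```

```text
the job is handed in; nothing more can be done
None
```

The key is in the battery link switch, pushed fully home and turned clockwise to its stop, and the arm is still gripping and pressing it. I handed the job in at about 14 s of the 42 s allowed.

- **Pick and fit:** I took the key out of the rack's end hole and lined it up with the keyhole using the wrist camera. The lugs went in with no vertical resistance.
- **Fully home:** The push rose along the spring from about 8 N to 12 N. It then jumped with no further travel, at the height where the skirt should meet the boss. I ended holding about 27 N down.
- **At the stop:** The tool turned about 93° in all. The torque climbed to about 0.34 N m, more than double the spring's 0.15 N m, so the key is against its stop. The last few degrees are grip and arm give.
- **Final check:** The readings held steady for half a second. The last pictures showed the skirt flat on the boss and the rack hole empty. The screwdrivers and jar were where they started; the can was not in that crop, but the arm never went near it.

**What disagreed:**
- The top camera put the key and the boss about 4 mm off in y from the wrist camera. I used the wrist camera, and the fit bore it out.
- About 8 N of sideways force remained at the end.

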